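# Put a spare circuit card away in the dry-store tin and take its outer lid off alone

### The job

Put the spare circuit card with the orange strip away dry: slide it straight up out of the slotted rack by its top edge and lower it right into the open blue tin. Then carry the locked lid pair by its black handle to the tin, set it fully home with the two red ears of the inner lid down in the rim notches, turn the handle clockwise in place until it lies along the red T-bar under it (which frees the outer lid), and lift the outer lid off alone, leaving the inner lid fully home. Finish while still holding the outer lid level, at least 6 cm above where it sat, so that its drying pad can be changed; leave the other card and the tape measure, bottle and fuse packet where they are.

Things in the scene. Friction and masses are not known exactly. Their poses are not given: they have to be found in the camera images.
- circuit_card: loose green card, 84 x 56 mm, board 3.2 mm thick, standing upright in an outer slot of the rack; along its top edge an orange pull strip 84 mm long, 12 mm high, 9.5 mm thick (nothing on the board is thicker). 0.07 kg. Origin: its middle, 28 mm below its top edge. x through its thickness, y along its length, z up to the strip. It may lie or lean as it likes in the tin
- other_card: a second loose card of the same build with a grey strip, in the opposite outer slot, 80 mm away (the two may change places); to be left alone. Origin and axes as for circuit_card
- card_rack: black slotted rack, fixed, 114 (x) x 98 (y) mm, 33 mm high, floor 6 mm. Two toothed rails along x, at y = -43 to -30 and 30 to 43 mm, open between them, make five slots 6 mm wide, 20 mm apart. The cards stand in the first and last (x = -40 and +40 mm), 30 mm of each showing above the rails. Origin: centre of its underside; z up
- tin: round blue tin with a bright rim, open at the top, fixed: 140 mm outside and 132 mm inside diameter, 80 mm high, inner floor 5 mm above the desk. The rim has two notches, 21 mm wide and 8 mm deep, at its +x and -x sides. Origin: centre of its underside, on the desk; z up
- inner_lid: loose aluminium inner lid, 0.24 kg, at first on the desk under the outer lid. Origin: centre of its underside. A plug 125 mm wide (114 at the foot), 14 mm deep, enters the tin; a 3 mm flange, 138 mm wide, rests on the rim: home, its origin is 66 mm above the desk. Two red ears at +x and -x, 13 mm wide, out to 80 mm, 6 mm below the flange, go into the notches, either way round (3 degrees of play)
- t_bar (a point): middle of the red T-bar on the inner lid's post: 34 mm long along the inner lid's x axis (it points at the ears), 8 mm wide, 6 mm high, 36 mm above the inner lid's underside; axes as the inner lid's. It stands up through the outer lid's slot and locks the lids together while it lies across it
- outer_lid: loose pale grey round lid, 140 mm wide, 0.22 kg, nested on the inner lid's flange, its origin (centre of its underside) 17 mm above the inner lid's. Its top, 12 mm above the origin, has a slot 41 mm long (along x), 18 mm wide for the T-bar. Locked, it lifts both lids, the inner one hanging 4 mm lower, its T-bar kept in line (about 8 degrees of play) by ridges 2.5 mm high beside the slot
- handle (a point): middle of the black handle bar of the outer lid, 50 mm above that lid's underside: bar 84 mm long along the outer lid's x axis, 16 mm wide, 14 mm high, on two end posts, with a gap of 31 mm below it (T-bar 10 mm into it). At first it is 1.01 to 1.25 rad counter-clockwise of the T-bar, seen from above: with the lid resting fully down (T-bar clear of the ridges) turn it clockwise as much; free within 15 degrees of line; no stop
- tape_measure: yellow tape measure 38 x 84 x 64 mm standing on the desk beyond the work, loose, to be left alone; origin: centre of its underside
- pill_bottle: small white bottle with a blue cap, 42 mm wide, 76 mm high, loose on the near side of the desk, to be left alone; origin: centre of its underside
- fuse_box: small blue carton, 35 x 50 x 26 mm, loose, near the black pen organiser, to be left alone; origin: centre of its underside

How it is judged:
On the way, in this order (a step that is already met when the one before it is completed fails the run):
1. the orange-strip card has been drawn up out of its slot (z of circuit_card in the frame of card_rack above 0.065 m), for 0.1 s.
2. the card is down in the tin and let go (horizontal distance between circuit_card and tin below 0.05 m and z of circuit_card in the frame of tin below 0.05 m and contact force between the fingers and circuit_card below 0.1 N), for 0.2 s.
3. the lid pair sits on the tin, still together, the inner lid fully home with its ears in the notches (z of inner_lid in the frame of tin between 0.062 and 0.0685 m and horizontal distance between inner_lid and tin below 0.006 m and angle between the x axis of inner_lid and the x axis of tin, either way round below 0.12 rad and angle between inner_lid's own z axis and vertical below 0.05 rad and z of outer_lid in the frame of inner_lid below 0.022 m and horizontal distance between outer_lid and inner_lid below 0.008 m), for 0.2 s.
4. the outer lid has been lifted clear with the inner lid still home (z of inner_lid in the frame of tin between 0.062 and 0.0685 m and horizontal distance between inner_lid and tin below 0.006 m and angle between the x axis of inner_lid and the x axis of tin, either way round below 0.12 rad and angle between inner_lid's own z axis and vertical below 0.05 rad and z of outer_lid in the frame of inner_lid above 0.045 m), for 0.1 s.
At the end, for the whole second after the job is handed in: Card inside the tin (middle within 50 mm of its axis, under 50 mm high). Inner lid home: at most 2.5 mm high, 6 mm off-centre, 0.12 rad off the notches, 0.05 rad tilted. Outer lid held still by the fingers alone, level within 0.25 rad, underside over 128 mm above the desk (z of inner_lid in the frame of tin between 0.062 and 0.0685 m and horizontal distance between inner_lid and tin below 0.006 m and angle between the x axis of inner_lid and the x axis of tin, either way round below 0.12 rad and angle between inner_lid's own z axis and vertical below 0.05 rad and horizontal distance between circuit_card and tin below 0.05 m and z of circuit_card in the frame of tin below 0.05 m and z of outer_lid in the frame of tin above 0.128 m and angle between outer_lid's own z axis and vertical below 0.25 rad and contact force between the fingers and outer_lid above 2 N and contact force between outer_lid and inner_lid below 0.1 N and contact force between outer_lid and tin below 0.1 N and linear speed of outer_lid below 0.03 m/s and linear speed of inner_lid below 0.02 m/s); the arm keeps its last pose, push and grip.
It fails at once if the other card was shifted by more than 15 mm (distance of other_card from where it was at the start of the episode above 0.015 m).
It fails at once if the tape measure was shifted by more than 20 mm (distance of tape_measure from where it was at the start of the episode above 0.02 m).
It fails at once if the pill bottle was shifted by more than 20 mm (distance of pill_bottle from where it was at the start of the episode above 0.02 m).
It fails at once if the fuse packet was shifted by more than 20 mm (distance of fuse_box from where it was at the start of the episode above 0.02 m).
It fails at once if the inner lid was tipped by more than 0.5 rad (angle between inner_lid's own z axis and vertical above 0.5 rad).
It also fails if it takes over 64 s, if anything falls off the work surface, if the arm or the gripper's body presses on something with over 40 N, if the wrist force passes 120 N, or if a joint passes its speed limit or range.

### The arm

A 7-joint arm with a two-finger parallel gripper is mounted at the origin on the work surface; the furniture and walls round the work are solid. World frame = base frame: x ahead of the robot, y to its left, z up, the work surface at z = 0. Lengths are in m, angles in rad, forces in N, time in s.
With the tool pointing down it reaches from about 0.4 to 0.85 m from the base axis. Payload 4.5 kg.
Tool frame: the origin (TCP) lies on the centre line of the jaws, within the pads' length; the fingertips stand r.tcp_to_tips ahead of it and the grasp point (between the pads) lies 11 mm behind it (r.tcp_to_tips is the distance from the TCP to the fingertips, in m); y points along the fingers, x is the direction in which the jaws open and shut, and the axes are right-handed (so a half turn about y gives the same grasp; the last joint's range is limited). The gripper opens to 88 mm and grips with 3 to 60 N. Pads are 18 mm wide; open, the fingers measure 123 mm over their backs; the gripper's body (75 mm by 187 mm) begins 45 mm behind the grasp point.
Start: joints at [1.162, 0.689, -0.195, 1.565, 0.157, 0.902, -0.215], TCP at [0.268, -0.565, 0.247] pointing down, gripper open.
Joint ranges: [-3.01, 3.01], [-0.46, 2.08], [-1.47, 1.51], [0.13, 2.56], [-1, 4.14], [0.04, 2.09], [-2.66, 2.66]. Speed limits (rad/s): [2.57, 2.57, 3.14, 3.14, 3.14, 3.14, 3.14].

### API

Orientations are given as a unit quaternion [x, y, z, w].
In Python, from plant import r gives the robot as it stands. The module is installed in compiled form; this text tells all that it offers.
- The arm moves only by the shell command python3 -m inch 'ROWS' [OPENING] [FORCE]. ROWS is text: rows parted by semicolons, each of 4 numbers parted by spaces: the shift along the tool's x, y, z in mm, then the turn about the tool's y in degrees. In form: x y z spin; .... A call has 1 to 10 rows; each row is the pose to reach, as a shift and turn from the pose commanded when the call began, along the tool's axes at that moment; what a row does not reach only later rows make up. A row lasts 1/10 s, in which the tool goes at most 50 mm and 8.59 degrees, less where a joint would pass 70% of its speed; a pose out of reach is approached as far as the arm can. A call with a gripper value outside its range is refused whole. OPENING is the gripper command: -1 is shut, 1 is fully open, values between are in proportion, set as the call begins (- or left out, the last holds). The fingers move at their own pace and stop on an object; FORCE is the grip in N (left out, the last holds). Time passes only in rows, so rows that repeat a pose let the fingers close. It gives the time, the measured TCP pose, the force and the opening at its end, in the units of the state.
- r.get_state(): the state, without advancing time (a new reading comes with each control period).
- r.snapshot(name): name is "side" or "top" or "wrist"; returns a dict with "frame" (420x560x3 uint8, red, green, blue), "intrinsics" (3x3 intrinsics, pixels), "R" (3x3) and "t" (3): a world point X has camera coordinates R X + t. Camera axes: x right, y down, z forward; pixel columns grow to the right and rows downward; lengths in m; the calibration is good to about 2 mm. A picture is of the moment at which its call begins. There is no depth.
- r.finish_job(): hands the job in, once; it reports no verdict.
Trained networks look in the newest picture that a camera, given by its name, has taken for a name from the list of things; names that differ only in an ending like _2 or _b are one class to them, and where a whole thing is asked for, a point or a joint stands for the part that bears it (a point fixed in the world has none). Each returns a list of dicts, best first, with "p" (0 to 1); they miss things now and then, are a little off and sometimes report something else, mostly with a low value. They report only what shows in the picture. A call takes as long as a camera call.
- r.trace(camera, name): "region" (420x560 bool, what is visible of it) and "centre" ([row, column] in pixels, amid what is visible of it).
- r.tip_of(camera, name): "centre" ([row, column] in pixels: a listed point, or the origin of a listed thing).
The state is a dict: "clock": time; "q": joint angles; "qd": joint speeds; "joint_torque": joint torques, N m; "tool_pos": TCP position; "eef_rot": TCP orientation; "contact_force": force on the tool from outside, world axes, zero at the start; "moment": the same for the moment, N m; "opening": opening from 0.0 (shut) to 1.0 (fully open).
Only numpy, scipy, OpenCV 4.12 (cv2) and the standard library are available. Lean on these libraries where they do the work, as an engineer would, in place of code of your own. Each camera call takes 0.05 s, during which the arm holds its last target.

## Working session

There is one attempt and no reset: what is moved stays moved. The work goes in short steps, Python scripts to look and compute and a shell command to move; the robot and the scene stay as the last step left them, time stands still between calls to the robot, and variables do not carry over. Pictures are saved under pics/ and viewed, and the job is handed in when it is done.

```bash
mkdir -p pics; ls; python3 - <<'E'
from plant import r
import cv2
s=r.get_state(); print({k:(v if not hasattr(v,'round') else v) for k,v in s.items()}); print(r.tcp_to_tips)
for n in ["side","top","wrist"]:
    d=r.snapshot(n); cv2.imwrite(f"pics/a_{n}.png",cv2.cvtColor(d["frame"],cv2.COLOR_RGB2BGR)); print(n,d["intrinsics"],d["R"],d["t"])
E
```

```text
pics
{'clock': 0.0, 'q': array([ 1.16178737,  0.68997639, -0.19448479,  1.56630065,  0.1573379 ,
        0.90247854, -0.21511072]), 'qd': array([-0.00022446,  0.00076346, -0.00042491,  0.0002252 , -0.00194121,
       -0.00043168, -0.00140027]), 'joint_torque': array([-6.47214874e-04, -5.27564228e+01, -1.26708124e+00, -1.53428292e+01,
       -5.26438805e-02,  6.60439662e-03,  2.01096427e-04]), 'tool_pos': array([ 0.26748315, -0.56421961,  0.24592557]), 'eef_rot': array([-0.59732646,  0.3785331 , -0.37741514,  0.59788929]), 'contact_force': array([-0.0578017 , -0.09539687, -0.62676941]), 'moment': array([ 0.01429993, -0.0100526 , -0.00367607]), 'opening': 0.999990801824491}
0.008
side [[458.7644183    0.         280.13543838]
 [  0.         458.7644183  203.19448738]
 [  0.           0.           1.        ]] [[ 0.99801788 -0.06258067 -0.00663157]
 [-0.04603565 -0.65416173 -0.75495242]
 [ 0.0429073   0.7537613  -0.65574604]] [-0.51951692  0.02474353  1.08609202]
top [[393.6459122    0.         277.01476784]
 [  0.         393.6459122  214.11280356]
 [  0.           0.           1.        ]] [[-0.00258933 -0.99999202  0.00304187]
 [-0.98448193  0.0020154  -0.17547441]
 [ 0.17546688 -0.00344903 -0.98447929]] [-0.09780761  0.52885131  0.84428732]
wrist [[336.68039462   0.         275.64607752]
 [  0.         336.68039462 206.96923469]
 [  0.           0.           1.        ]] [[ 0.42799175 -0.9037809  -0.00177649]
 [-0.86317676 -0.40934436  0.29557245]
 [-0.26785993 -0.12496914 -0.95531867]] [-0.62335463 -0.04057713  0.39079906]
```

View pics/a_side.png

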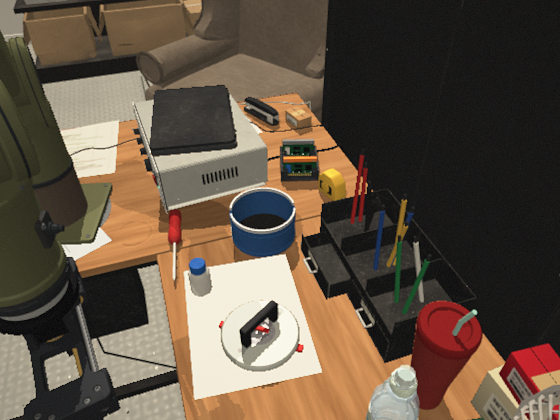

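View pics/a_top.png

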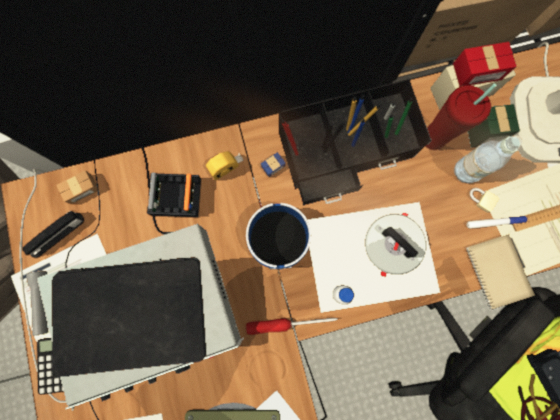

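View pics/a_wrist.png

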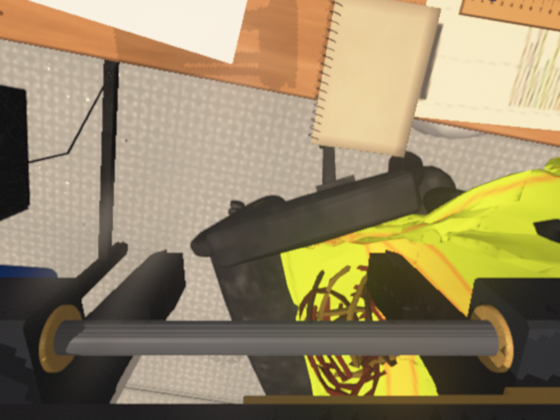

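The side and top pictures show the lid at about (260,333) in side and (397,245) in top. The tin is at (263,222) and (278,236), and the rack is at (299,160) and (175,195) with the orange card on its right side in top at column 187.

```bash
cat > h.py <<'E'
from plant import r
import numpy as np, cv2
from scipy.spatial.transform import Rotation as Rn
from scipy.optimize import least_squares
def cam(d): return d["intrinsics"],d["R"],d["t"]
def proj(c,X):
    K,R,t=c; p=(np.atleast_2d(X)@R.T+t)@K.T; return p[:,:2]/p[:,2:]
def back(c,uv,z):
    K,R,t=c; ray=R.T@np.linalg.solve(K,[uv[0],uv[1],1.]); o=-R.T@t
    return o+ray*(z-o[2])/ray[2]
def tri(cs,uvs):
    f=lambda X:np.concatenate([proj(c,X)[0]-u for c,u in zip(cs,uvs)])
    s=least_squares(f,[.6,0,.05]); return s.x,np.abs(s.fun).max()
def save(n,im): cv2.imwrite("pics/"+n,cv2.cvtColor(im,cv2.COLOR_RGB2BGR))
def tool():
    s=r.get_state(); return np.array(s["tool_pos"]),Rn.from_quat(s["eef_rot"]).as_matrix(),s
E
python3 - <<'E'
from h import *
S=r.snapshot("side");T=r.snapshot("top");cs=[cam(S),cam(T)]
np.save("cs.npy",np.array(cs,dtype=object),allow_pickle=True)
for n in ["circuit_card","other_card","card_rack","tin","inner_lid","t_bar","outer_lid","handle","tape_measure","pill_bottle","fuse_box"]:
    a=r.tip_of("side",n);b=r.tip_of("top",n)
    print(n,[(np.round(x["centre"],1).tolist(),round(x["p"],2)) for x in a[:2]],[(np.round(x["centre"],1).tolist(),round(x["p"],2)) for x in b[:2]])
    if a and b:
        X,e=tri(cs,[np.array(a[0]["centre"])[::-1],np.array(b[0]["centre"])[::-1]]); print("   ",X.round(4),round(e,1))
p,R,s=tool(); print(R.round(3),s["clock"])
for n,d in (("side",S),("top",T)):
    np.save(n+".npy",d["frame"])
t=T["frame"];save("b_rack.png",cv2.resize(t[150:240,130:260],None,fx=6,fy=6,interpolation=2))
save("b_lid.png",cv2.resize(t[195:295,340:450],None,fx=6,fy=6,interpolation=2)[:600])
save("b_tin.png",cv2.resize(t[195:280,235:320],None,fx=7,fy=7,interpolation=2))
s_=S["frame"]
save("b_slid.png",cv2.resize(s_[290:380,210:310],None,fx=6,fy=6,interpolation=2))
save("b_srack.png",cv2.resize(s_[130:260,220:350],None,fx=4.5,fy=4.5,interpolation=2))
E
```

```text
Traceback (most recent call last):
ValueError: could not broadcast input array from shape (3,3) into shape (3,)
```

```bash

python3 - <<'E'
from h import *
import pickle
S=r.snapshot("side");T=r.snapshot("top");cs=[cam(S),cam(T)]
pickle.dump((S,T),open("st.pkl","wb"))
for n in ["circuit_card","other_card","card_rack","tin","inner_lid","t_bar","outer_lid","handle","tape_measure","pill_bottle","fuse_box"]:
    a=r.tip_of("side",n);b=r.tip_of("top",n)
    print(n,[(np.round(x["centre"],1).tolist(),round(x["p"],2)) for x in a[:2]],[(np.round(x["centre"],1).tolist(),round(x["p"],2)) for x in b[:2]])
    if a and b:
        X,e=tri(cs,[np.array(a[0]["centre"])[::-1],np.array(b[0]["centre"])[::-1]]); print("   ",X.round(4),round(e,1))
p,R,s=tool(); print(R.round(3),s["clock"])
t=T["frame"];save("b_rack.png",cv2.resize(t[150:240,130:260],None,fx=6,fy=6,interpolation=2))
save("b_lid.png",cv2.resize(t[195:295,340:450],None,fx=6,fy=6,interpolation=2)[:600])
save("b_tin.png",cv2.resize(t[195:280,235:320],None,fx=7,fy=7,interpolation=2))
s_=S["frame"]
save("b_slid.png",cv2.resize(s_[290:380,210:310],None,fx=6,fy=6,interpolation=2))
save("b_srack.png",cv2.resize(s_[130:260,220:350],None,fx=4.5,fy=4.5,interpolation=2))
E
```

```text
circuit_card [([167.8, 299.1], 0.6)] []
other_card [([148.1, 299.3], 0.71)] [([192.3, 156.4], 0.89)]
    [0.5828 0.1799 0.0358] 0.2
card_rack [([169.4, 298.0], 0.87)] [([198.4, 176.7], 0.8), ([244.5, 394.8], 0.21)]
    [ 0.5773  0.1433 -0.0072] 0.0
tin [([238.1, 261.1], 0.84)] [([236.8, 277.9], 0.84)]
    [ 0.477  -0.1019 -0.0109] 2.9
inner_lid [([340.2, 258.0], 0.75), ([286.8, 198.5], 0.52)] [([241.5, 395.6], 0.55)]
    [ 0.4621 -0.3765  0.0089] 3.3
t_bar [([329.8, 258.3], 0.83), ([168.7, 296.2], 0.42)] [([245.3, 392.2], 0.49), ([166.6, 271.3], 0.17)]
    [ 0.4592 -0.3639  0.0213] 0.2
outer_lid [([333.0, 263.2], 0.74)] [([244.8, 394.5], 0.61)]
    [ 0.4651 -0.3697  0.0187] 1.7
handle [([315.0, 258.2], 0.87)] [([239.0, 397.9], 0.95)]
    [ 0.4637 -0.3641  0.0663] 2.5
tape_measure [([197.2, 332.3], 0.81)] [([167.4, 224.2], 0.66), ([243.1, 395.0], 0.2)]
    [ 0.6548  0.0308 -0.0132] 0.8
pill_bottle [([288.6, 197.7], 0.61)] [([294.5, 339.9], 0.79)]
    [ 0.3437 -0.2445 -0.0022] 2.2
fuse_box [] [([166.9, 272.5], 0.55)]
[[ 0.429  0.     0.904]
 [-0.904 -0.     0.429]
 [ 0.    -1.     0.   ]] 1.45
```

View pics/b_rack.png

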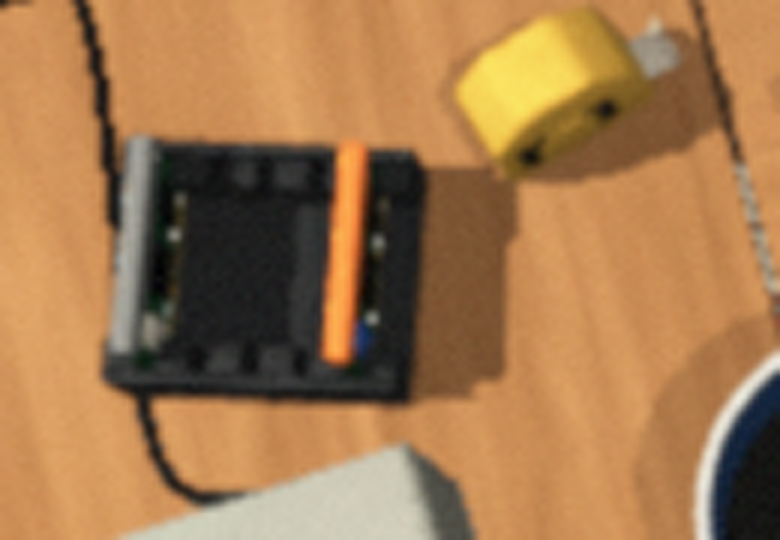

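View pics/b_lid.png

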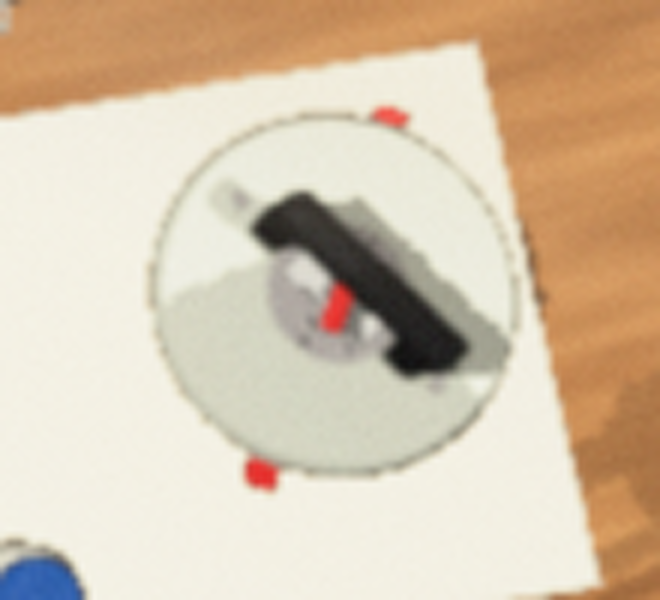

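View pics/b_tin.png

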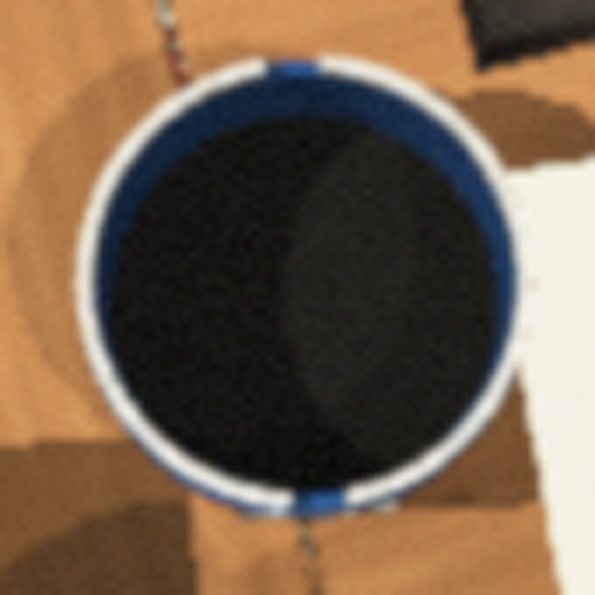

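View pics/b_slid.png

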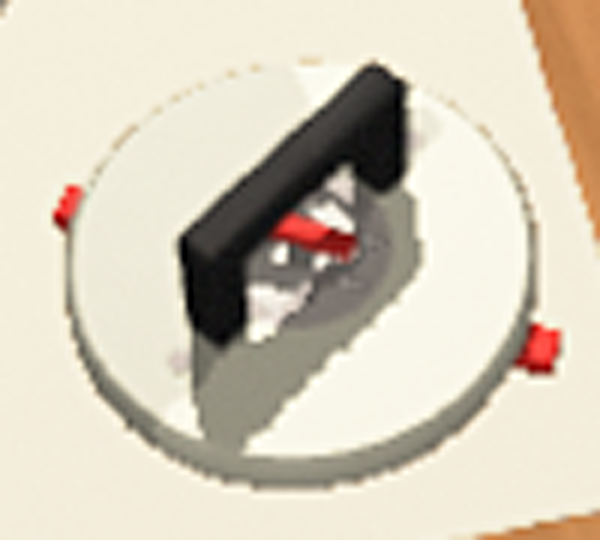

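View pics/b_srack.png

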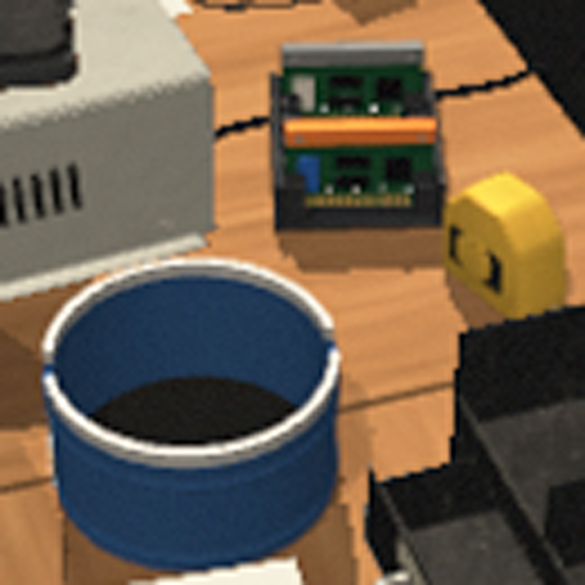

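The crops show the orange strip from (352,145) to (338,360) in the 6x rack crop. The tin notches are at (292,68) and (318,502) in the 7x tin crop. The red ears are at (390,118) and (262,473) in the lid crop. Next step is measuring these properly in both views.

```bash
cat > meas.py <<'E'
from h import *
import pickle
S,T=pickle.load(open("st.pkl","rb"))
cs=dict(side=cam(S),top=cam(T)); im=dict(side=S["frame"],top=T["frame"])
def mask(n,lo,hi,box):
    h=cv2.cvtColor(im[n],cv2.COLOR_RGB2HSV); m=cv2.inRange(h,lo,hi); z=np.zeros_like(m); a,b,c,d=box; z[a:b,c:d]=m[a:b,c:d]; return z
# orange strip
for n,box in (("top",(165,215,175,200)),("side",(150,175,275,325))):
    m=mask(n,(5,150,120),(18,255,255),box); ys,xs=np.nonzero(m)
    rect=cv2.minAreaRect(np.c_[xs,ys].astype(np.float32)); bp=cv2.boxPoints(rect)
    print(n,len(xs),rect); 
    P=np.array([back(cs[n],p,.062) for p in bp]); print(P.round(4).tolist(), P.mean(0).round(4))
# grey strip
m=mask("top",(0,0,120),(180,60,200),(170,212,145,160)); ys,xs=np.nonzero(m); rect=cv2.minAreaRect(np.c_[xs,ys].astype(np.float32));print("grey",rect, back(cs["top"],rect[0],.062))
# ears
for n,box in (("top",(195,295,340,450)),("side",(290,380,210,310))):
    h=cv2.cvtColor(im[n],cv2.COLOR_RGB2HSV)
    m=cv2.bitwise_or(mask(n,(0,130,100),(8,255,255),box),mask(n,(172,130,100),(180,255,255),box))
    k,l,st,c=cv2.connectedComponentsWithStats(m)
    for i in range(1,k):
        if st[i,4]>3: print(n,"red",st[i],c[i].round(1), back(cs[n],c[i],.011).round(4), back(cs[n],c[i],.039).round(4))
# tin notches & rim : blue gaps
for n in("side","top"):
    for nm in ("tin","outer_lid","handle"):
        r.snapshot(n); q=r.trace(n,nm)
        if q:
            reg=q[0]["region"].astype(np.uint8); np.save(f"m_{n}_{nm}.npy",reg); print(n,nm,q[0]["p"],reg.sum(),q[0]["centre"])
            if nm=="handle":
                ys,xs=np.nonzero(reg); print(cv2.minAreaRect(np.c_[xs,ys].astype(np.float32)))
E
python3 meas.py
```

```text
top 218 ((186.32725524902344, 186.62554931640625), (13.61928653717041, 46.09248352050781), 13.392498016357422)
[[0.5415, 0.1299, 0.062], [0.6454, 0.1101, 0.062], [0.6379, 0.0797, 0.062], [0.5342, 0.1001, 0.062]] [0.5898 0.1049 0.062 ]
side 265 ((299.5, 162.5), (23.0, 49.0), 90.0)
[[0.5162, 0.1331, 0.062], [0.6405, 0.1241, 0.062], [0.6275, 0.0285, 0.062], [0.511, 0.0368, 0.062]] [0.5738 0.0806 0.062 ]
grey ((153.83847045898438, 190.79229736328125), (9.798744201660156, 35.34989929199219), 7.125016689300537) [0.5797174 0.1776071 0.062    ]
top red [403 213   5   3  10] [404.8 213.9] [ 0.5349 -0.4006  0.011 ] [ 0.5299 -0.3913  0.039 ]
top red [394 242   5   8  28] [395.9 245.8] [ 0.4597 -0.3754  0.011 ] [ 0.457  -0.3668  0.039 ]
top red [381 272   5   4  18] [383.  273.5] [ 0.396  -0.3422  0.011 ] [ 0.3952 -0.3347  0.039 ]
side red [219 321   5   7  18] [220.8 323.8] [ 0.3906 -0.3398  0.011 ] [ 0.3938 -0.3592  0.039 ]
side red [255 325  14   8  59] [261.6 328.8] [ 0.4648 -0.3554  0.011 ] [ 0.4651 -0.3741  0.039 ]
side red [296 344   7   8  41] [299.3 347.8] [ 0.5293 -0.3983  0.011 ] [ 0.5271 -0.4153  0.039 ]
side tin 0.88 3893 [222.4, 262.8]
side outer_lid 0.94 4138 [336.6, 264.1]
side handle 0.98 4355 [335.2, 260.1]
((260.0, 335.0), (70.0, 78.0), 90.0)
top tin 0.95 3433 [236.1, 278.2]
top outer_lid 0.7 2838 [239.9, 395.5]
top handle 0.77 2725 [241.3, 396.3]
((396.00006103515625, 244.50003051757812), (60.10407257080078, 57.27564239501953), 45.0)
```

```bash
cat > m2.py <<'E'
from h import *
import pickle
S,T=pickle.load(open("st.pkl","rb"))
cs=dict(side=cam(S),top=cam(T)); im=dict(side=S["frame"],top=T["frame"])
for n in cs: K,R,t=cs[n]; print(n,"cam pos",(-R.T@t).round(3))
# strip: tight orange
for n,box in (("top",(170,213,178,198)),("side",(150,172,278,322))):
    h=cv2.cvtColor(im[n],cv2.COLOR_RGB2HSV).copy(); m=cv2.inRange(h,(5,200,150),(16,255,255)); z=np.zeros_like(m); a,b,c,d=box; z[a:b,c:d]=m[a:b,c:d]
    k,l,st,c=cv2.connectedComponentsWithStats(z); i=1+np.argmax(st[1:,4]); ys,xs=np.nonzero(l==i)
    rect=cv2.minAreaRect(np.c_[xs,ys].astype(np.float32)); print(n,st[i],rect)
    o=cv2.boxPoints(rect); print(np.array([back(cs[n],p,.062) for p in o]).round(4).tolist(), back(cs[n],rect[0],.060).round(4))
# rims: dark-outside bright ring; sample model of tin rim fit to bright pixels
def fit(n,box,thr,z,Rr,x0):
    h=cv2.cvtColor(im[n],cv2.COLOR_RGB2HSV); m=((h[...,2]>thr)&(h[...,1]<70)).astype(np.uint8); zz=np.zeros_like(m);a,b,c,d=box; zz[a:b,c:d]=m[a:b,c:d]
    th=np.linspace(0,2*np.pi,180)
    dt=cv2.GaussianBlur(zz.astype(np.float32),(0,0),1)
    from scipy.ndimage import map_coordinates
    def cost(p):
        X=np.c_[p[0]+Rr*np.cos(th),p[1]+Rr*np.sin(th),np.full(180,z)]; uv=proj(cs[n],X); return -map_coordinates(dt,[uv[:,1],uv[:,0]],order=1).mean()
    from scipy.optimize import minimize
    s=minimize(cost,x0,method="Nelder-Mead",options=dict(initial_simplex=np.array(x0)+np.array([[0,0],[.01,0],[0,.01]]))); return s.x,s.fun
for n,box in (("top",(195,280,235,320)),("side",(180,260,220,310))):
    print("tin",n,fit(n,box,140,.08,.068,[.477,-.102]))
    save(f"c_{n}.png",cv2.resize(im[n][box[0]:box[1],box[2]:box[3]],None,fx=7,fy=7,interpolation=2)) if n=="side" else 0
# notches by hand in top
a=back(cs["top"],(235+292/7,195+68/7),.078);b=back(cs["top"],(235+318/7,195+502/7),.076); print("notch",a,b,(a+b)/2,np.arctan2(*(a-b)[1::-1]),np.linalg.norm(a-b))
# handle by hand
f=lambda u,v:(340+u/6,195+v/6)
c=[f(255,220),f(308,195),f(465,345),f(395,370)]
g=lambda u,v:(210+u/6,290+v/6)
P=[back(cs["top"],f(283,208),.074),back(cs["top"],f(440,345),.074)];print("handle top",P,(P[0]+P[1])/2)
P=[back(cs["side"],g(195,240),.074),back(cs["side"],g(388,78),.074)];print("handle side",P,(P[0]+P[1])/2)
E
python3 m2.py
```

```text
side cam pos [ 0.473 -0.835  0.727]
top cam pos [ 0.372 -0.096  0.924]
top [190 182   1   1   1] ((190.0, 182.0), (0.0, 0.0), 0.0)
[[0.5999, 0.0972, 0.062], [0.5999, 0.0972, 0.062], [0.5999, 0.0972, 0.062], [0.5999, 0.0972, 0.062]] [0.6005 0.0976 0.06  ]
side [288 159  24   3  54] ((299.5, 160.0), (2.0, 23.0), 90.0)
[[0.5466, 0.0959, 0.062], [0.6036, 0.0917, 0.062], [0.6026, 0.0833, 0.062], [0.5459, 0.0874, 0.062]] [0.575  0.0923 0.06  ]
tin top (array([ 0.47827415, -0.10136181]), np.float64(-0.7431825995445251))
tin side (array([ 0.47566107, -0.10276583]), np.float64(-0.6665661931037903))
notch [ 0.54401993 -0.0983208   0.078     ] [ 0.40918743 -0.10593565  0.076     ] [ 0.47660368 -0.10212823  0.077     ] 0.05641643280328253 0.13506217597987819
handle top [array([ 0.48885224, -0.33904779,  0.074     ]), array([ 0.43901445, -0.39301422,  0.074     ])] [ 0.46393335 -0.366031    0.074     ]
handle side [array([ 0.43392578, -0.39771954,  0.074     ]), array([ 0.48975724, -0.34708601,  0.074     ])] [ 0.46184151 -0.37240278  0.074     ]
```

View pics/c_side.png

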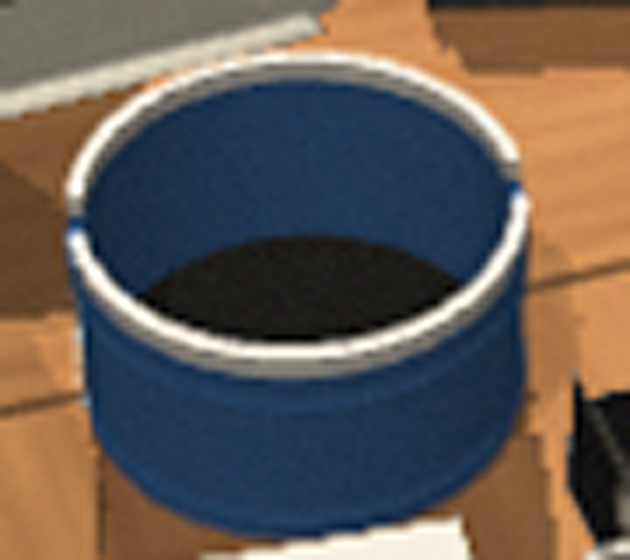

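```bash
cat >> h.py <<'E'
def plan(target,jawyaw,maxspin=None):
    """target TCP world, jaw axis yaw (mod pi) -> tool-frame shift mm & spin deg"""
    p,R,s=tool(); d=R.T@(np.array(target)-p)*1000
    cur=np.arctan2(R[1,0],R[0,0]); e=-(jawyaw-cur); 
    opts=[np.degrees((e+np.pi/2)%np.pi-np.pi/2)]; o=opts[0]; opts.append(o-180*np.sign(o))
    print("clock %.2f q7 %.2f pos"%(s["clock"],s["q"][6]),p.round(4),"jaw yaw %.3f"%cur,"SHIFT",d.round(1),"SPIN",np.round(opts,1),"yzvec",R[:,1].round(3))
E
cat > m3.py <<'E'
from h import *
import pickle
S,T=pickle.load(open("st.pkl","rb"))
c,d=cam(T),cam(S)
def pr(nm,c,a,b,z):
    A=back(c,a,z);B=back(c,b,z);print(nm,A.round(4),B.round(4),"mid",((A+B)/2).round(4),"yaw %.3f"%np.arctan2(*(A-B)[1::-1]),"len %.4f"%np.linalg.norm(A-B))
pr("strip top",c,(188.7,174.0),(186.3,210.2),.062)
pr("strip side",d,(220+285/4.5,130+122/4.5),(220+437/4.5,130+119/4.5),.062)
f=lambda u,v:(130+u/6,150+v/6)
pr("grey",c,f(140,138),f(122,352),.062)
pr("rackR",c,f(415,155),f(400,398),.033)
pr("rack near side edge",d,(220+277/4.5,130+185/4.5),(220+442/4.5,130+178/4.5),.033)
pr("notch side",d,(294,206.4),(230.7,212.1),.076)
pr("box",c,f(405,445),f(405,445),.12)
print(back(d,(220+210/4.5,130+85/4.5),.12),back(d,(220+212/4.5,130+80/4.5),.09))
plan([.585,.1,.2],1.6)
E
python3 m3.py
```

```text
strip top [0.6186 0.1008 0.062 ] [0.5352 0.1031 0.062 ] mid [0.5769 0.1019 0.062 ] yaw -0.027 len 0.0834
strip side [0.5355 0.1048 0.062 ] [0.6201 0.1016 0.062 ] mid [0.5778 0.1032 0.062 ] yaw 3.104 len 0.0846
grey [0.6211 0.1809 0.062 ] [0.5388 0.1833 0.062 ] mid [0.58   0.1821 0.062 ] yaw -0.029 len 0.0823
rackR [0.6224 0.0828 0.033 ] [0.5263 0.0854 0.033 ] mid [0.5744 0.0841 0.033 ] yaw -0.028 len 0.0962
rack near side edge [0.5297 0.0856 0.033 ] [0.6223 0.0855 0.033 ] mid [0.576  0.0855 0.033 ] yaw 3.140 len 0.0925
notch side [ 0.5447 -0.0987  0.076 ] [ 0.4093 -0.1076  0.076 ] mid [ 0.477  -0.1031  0.076 ] yaw 0.065 len 0.1357
box [0.4948 0.0654 0.12  ] [0.4948 0.0654 0.12  ] mid [0.4948 0.0654 0.12  ] yaw 0.000 len 0.0000
[0.49346945 0.05874697 0.12      ] [0.49576641 0.10763521 0.09      ]
clock 2.05 q7 -0.22 pos [ 0.2679 -0.5647  0.2467] jaw yaw -1.128 SHIFT [-464.7   46.7  571.4] SPIN [  23.7 -156.3] yzvec [ 0. -0. -1.]
```

```bash
python3 -c "
from h import *
plan([.577,.1025,.2],-1.54)"
```

```text
clock 2.05 q7 -0.22 pos [ 0.2679 -0.5647  0.2467] jaw yaw -1.128 SHIFT [-470.4   46.7  565.2] SPIN [  23.6 -156.4] yzvec [ 0. -0. -1.]
```

```bash
python3 -m inch '-32 0 38 2; -64 0 77 4; -96 0 115 6; -128 0 154 8; -160 0 192 10; -192 0 231 12; -224 0 269 14; -256 0 308 16; -288 0 346 18; -320 0 385 20' 0; python3 -c "
from h import *
plan([.577,.1025,.2],-1.54)"
```

```text
clock: 3.05
tool_pos: [0.4789, -0.1096, 0.247]
eef_rot: [-0.522, 0.476, -0.477, 0.523]
contact_force: [-0.0, -0.8, -0.9]
opening: 0.499
clock 3.05 q7 -1.38 pos [ 0.4789 -0.1096  0.247 ] jaw yaw -1.478 SHIFT [-202.1   47.   117.2] SPIN [   3.5 -176.5] yzvec [ 0.001 -0.    -1.   ]
```

```bash
python3 -m inch '-40 5 23 1; -80 15 46 2; -120 25 70 3; -160 35 95 3.5; -202 47 117 3.5; -202 47 117 3.5; -202 47 117 3.5' 0; python3 - <<'E'
from h import *
plan([.577,.1025,.2],-1.54)
d=r.snapshot("wrist"); save("d_wrist.png",d["frame"])
c=cam(d)
for n in ["circuit_card","other_card","card_rack"]:
    print(n,[(np.round(x["centre"],1),x["p"]) for x in r.tip_of("wrist",n)])
print(proj(c,[[.577,.1025,.062],[.619,.101,.062],[.535,.104,.062]]))
E
```

```text
clock: 3.75
tool_pos: [0.5755, 0.102, 0.1992]
eef_rot: [0.509, -0.491, 0.491, -0.509]
contact_force: [-0.3, -1.2, 0.4]
opening: 0.498
clock 3.75 q7 -1.78 pos [0.5755 0.102  0.1992] jaw yaw -1.535 SHIFT [-0.4 -0.8  1.5] SPIN [   0.3 -179.7] yzvec [-0.001 -0.    -1.   ]
circuit_card [(array([187.1, 272.9]), 0.8)]
other_card [(array([179.4, 185.9]), 0.7)]
card_rack [(array([176. , 232.5]), 0.8)]
[[275.8554156  195.03011716]
 [279.53459729 145.05511709]
 [272.48341067 240.83267896]]
```

View pics/d_wrist.png

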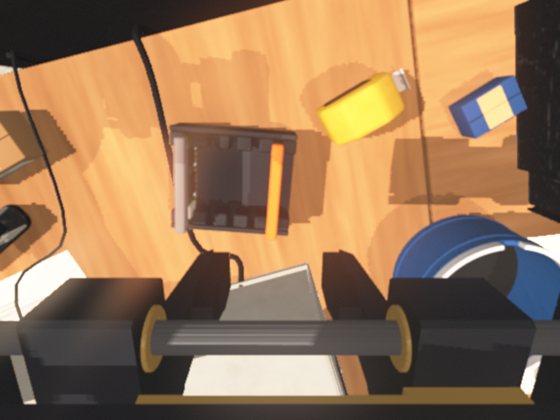

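The strip appears at (278,146)–(272,238), matching the prediction within about 2 px. I'm descending now.

```bash
python3 -m inch '0 40 1.5 0; 0 80 1.5 0; 0 115 1.5 0; 0 140 1.5 0; 0 151 1.5 0; 0 153 1.5 0; 0 153 1.5 0' 0; python3 -m inch '0 0 0 0;0 0 0 0;0 0 0 0;0 0 0 0;0 0 0 0;0 0 0 0;0 0 0 0' -1 25; python3 - <<'E'
from h import *
plan([.577,.1025,.046],-1.54)
d=r.snapshot("wrist"); save("e_wrist.png",d["frame"])
E
```

```text
clock: 4.65
tool_pos: [0.5779, 0.1001, 0.0476]
eef_rot: [-0.508, 0.492, -0.492, 0.508]
contact_force: [0.0, -0.8, 1.3]
opening: 0.503
clock: 5.35
tool_pos: [0.5776, 0.1015, 0.0471]
eef_rot: [-0.508, 0.492, -0.492, 0.509]
contact_force: [-0.4, 2.0, 4.2]
opening: 0.108
clock 5.35 q7 -1.78 pos [0.5776 0.1015 0.0471] jaw yaw -1.538 SHIFT [-1.1  1.1 -0.5] SPIN [ 1.000e-01 -1.799e+02] yzvec [ 0.001  0.001 -1.   ]
```

View pics/e_wrist.png

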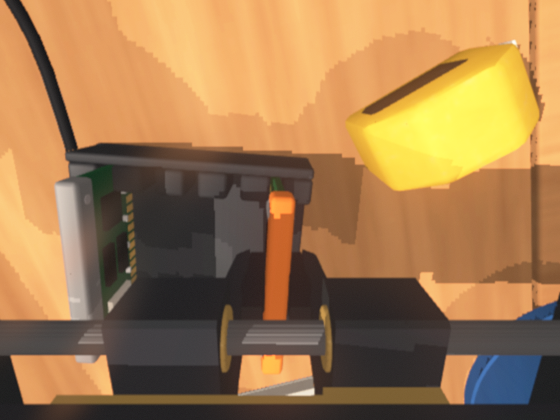

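The opening is 9.5 mm and the strip is between the pads at (278,270). I'm lifting it straight up.

```bash
python3 -m inch '0 -10 0 0; 0 -25 0 0; 0 -45 0 0; 0 -70 0 0; 0 -95 0 0; 0 -118 0 0; 0 -118 0 0' ; python3 - <<'E'
from h import *
plan([.477,-.1025,.165],-1.54)
for n in("wrist","side"):
  d=r.snapshot(n); save(f"f_{n}.png",d["frame"])
E
```

```text
clock: 6.1
tool_pos: [0.5793, 0.0998, 0.1686]
eef_rot: [-0.506, 0.49, -0.494, 0.51]
contact_force: [0.5, -0.9, -0.2]
opening: 0.101
clock 6.10 q7 -1.78 pos [0.5793 0.0998 0.1686] jaw yaw -1.539 SHIFT [ 198.9    2.9 -108.8] SPIN [ 1.000e-01 -1.799e+02] yzvec [ 0.007 -0.    -1.   ]
```

View pics/f_side.png

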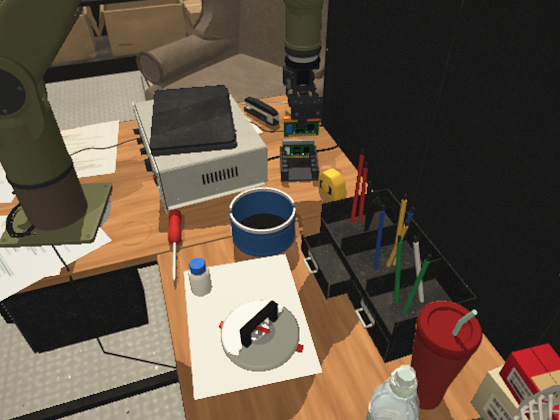

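```bash
python3 -m inch '35 0 -10 0; 75 0 -25 0; 115 0 -55 0; 150 0 -80 0; 180 0 -98 0; 199 0 -109 0; 199 0 -109 0; 199 0 -109 0' ; python3 - <<'E'
from h import *
plan([.477,-.1025,.165],-1.54)
for n in("wrist","top"):
  d=r.snapshot(n); save(f"g_{n}.png",d["frame"])
E
```

```text
clock: 7.0
tool_pos: [0.4746, -0.1016, 0.1641]
eef_rot: [0.508, -0.492, 0.492, -0.508]
contact_force: [0.9, -0.6, -1.1]
opening: 0.105
clock 7.00 q7 -1.48 pos [ 0.4746 -0.1016  0.1641] jaw yaw -1.539 SHIFT [ 1.  -0.9  2.4] SPIN [ 1.000e-01 -1.799e+02] yzvec [-0.001  0.001 -1.   ]
```

View pics/g_wrist.png

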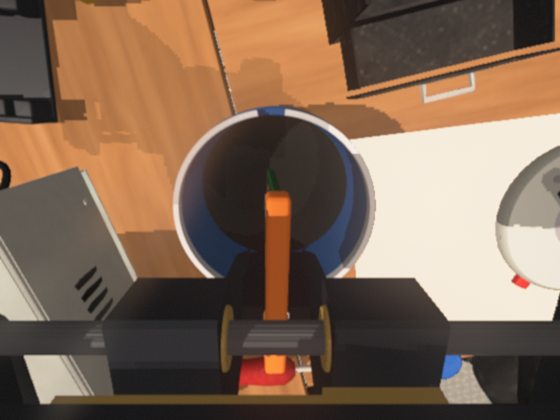

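The card sits over the tin, with the orange strip at column 278 and the tin mouth centred about (275,200). I'm lowering it and releasing.

```bash
python3 -m inch '1 35 2 0; 1 65 2 0; 1 90 2 0; 1 107 2 0; 1 115 2 0; 1 115 2 0'; python3 -m inch '0 0 0 0;0 0 0 0;0 0 0 0;0 0 0 0' -0.55; python3 -m inch '0 -20 0 0;0 -60 0 0;0 -100 0 0;0 -140 0 0;0 -165 0 0;0 -165 0 0' ; python3 - <<'E'
from h import *
plan([.463,-.37,.2],-.79)
for n in("wrist","top"):
  d=r.snapshot(n); save(f"h_{n}.png",d["frame"])
E
```

```text
clock: 7.7
tool_pos: [0.4769, -0.1015, 0.0488]
eef_rot: [0.509, -0.492, 0.491, -0.508]
contact_force: [-0.1, 0.1, -0.0]
opening: 0.103
clock: 8.1
tool_pos: [0.4773, -0.1029, 0.0504]
eef_rot: [-0.508, 0.491, -0.492, 0.508]
contact_force: [-0.3, 0.2, 0.3]
opening: 0.224
clock: 8.7
tool_pos: [0.4788, -0.1032, 0.2183]
eef_rot: [-0.506, 0.49, -0.494, 0.51]
contact_force: [0.6, 0.4, 0.7]
opening: 0.224
clock 8.70 q7 -1.47 pos [ 0.4788 -0.1032  0.2183] jaw yaw -1.539 SHIFT [266.1  18.4 -24.5] SPIN [-42.9 137.1] yzvec [ 0.008 -0.001 -1.   ]
```

View pics/h_wrist.png

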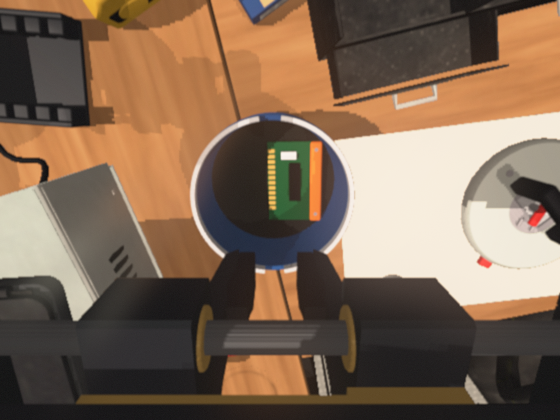

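```bash
python3 -m inch '40 3 -4 -7; 85 6 -8 -14; 130 9 -12 -21; 175 12 -16 -28; 215 15 -20 -35; 245 18 -22 -41; 266 18 -24 -43; 266 18 -24 -43; 266 18 -24 -43' 0.2; python3 - <<'E'
from h import *
plan([.463,-.37,.2],-.79)
for n in("wrist","top"):
  d=r.snapshot(n); save(f"i_{n}.png",d["frame"])
  if n=="wrist":
    c=cam(d); import pickle; pickle.dump(d,open("w1.pkl","wb"))
    print(proj(c,[[.463,-.369,.074]]), [proj(c,[.463+.042*np.cos(.78)*k,-.369+.042*np.sin(.78)*k,.074]) for k in(1,-1)])
    print(proj(c,[[.463+.075*np.cos(-.398)*k,-.37+.075*np.sin(-.398)*k,.012] for k in(1,-1)]))
E
```

```text
clock: 9.7
tool_pos: [0.4609, -0.3682, 0.1952]
eef_rot: [-0.652, 0.273, -0.271, 0.653]
contact_force: [-0.0, 0.8, 0.1]
opening: 0.598
clock 9.70 q7 -0.48 pos [ 0.4609 -0.3682  0.1952] jaw yaw -0.789 SHIFT [ 2.8 -4.8  0.2] SPIN [ 1.000e-01 -1.799e+02] yzvec [-0.002  0.003 -1.   ]
[[279.55235104 201.72834967]] [array([[279.82979509, 149.07665569]]), array([[279.29922077, 249.76591744]])]
[[352.62007448 155.51180214]
 [210.69587723 212.38056926]]
```

View pics/i_wrist.png

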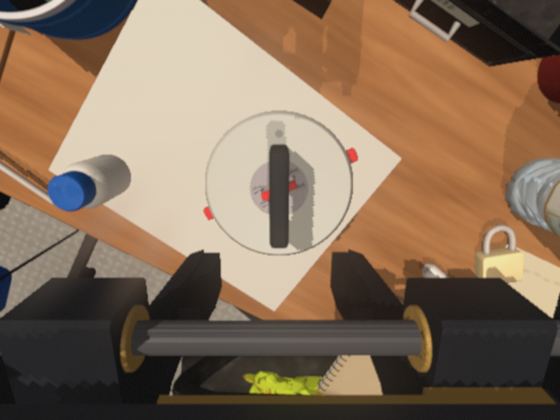

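View pics/i_top.png

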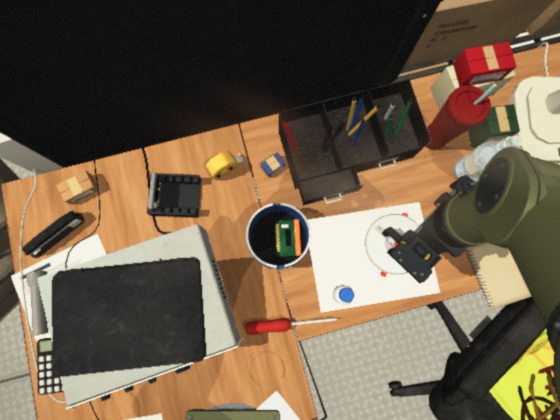

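Wrist picture: the handle runs from (280,146) to (279,248) and the ears are at (352,155) and (209,213), all within 3 px of prediction. The top picture shows the card in the tin. Now I'm grasping the handle.

```bash
python3 -m inch '2 35 2 0; 2 70 2 0; 2 100 2 0; 2 125 2 0; 2 137 2 0; 2 139 2 0; 2 139 2 0'; python3 -m inch '0 0 0 0;0 0 0 0;0 0 0 0;0 0 0 0;0 0 0 0;0 0 0 0;0 0 0 0;0 0 0 0' -1 45; python3 - <<'E'
from h import *
plan([.463,-.37,.056],-.79)
for n in("wrist","side"):
  d=r.snapshot(n); save(f"j_{n}.png",d["frame"])
E
```

```text
clock: 10.5
tool_pos: [0.4651, -0.3689, 0.0583]
eef_rot: [-0.653, 0.271, -0.271, 0.653]
contact_force: [0.4, -0.7, 0.1]
opening: 0.601
clock: 11.3
tool_pos: [0.4642, -0.3694, 0.058]
eef_rot: [0.653, -0.271, 0.271, -0.653]
contact_force: [-1.2, 0.1, 4.3]
opening: 0.168
clock 11.30 q7 -0.56 pos [ 0.4642 -0.3694  0.058 ] jaw yaw -0.788 SHIFT [-0.5  2.  -1.3] SPIN [ 1.000e-01 -1.799e+02] yzvec [-0. -0. -1.]
```

View pics/j_wrist.png

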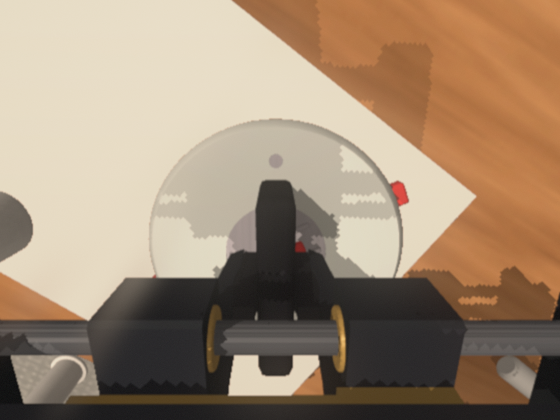

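View pics/j_side.png

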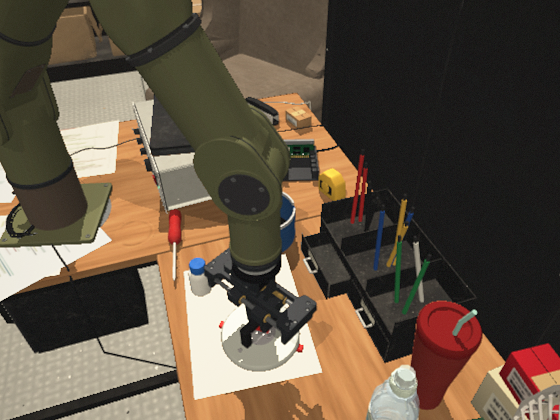

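The grip on the handle is square, with the bar at column 276 in the wrist image and an opening of 0.168. I'm lifting straight up.

```bash
python3 -m inch '0 -4 0 0; 0 -8 0 0; 0 -14 0 0; 0 -25 0 0; 0 -45 0 0; 0 -70 0 0; 0 -100 0 0; 0 -130 0 0; 0 -130 0 0; 0 -130 0 0' ; python3 - <<'E'
from h import *
plan([.477,-.1025,.19],-.33)
for n in("wrist","side","top"):
  d=r.snapshot(n); save(f"k_{n}.png",d["frame"])
E
```

```text
clock: 12.4
tool_pos: [0.4642, -0.3695, 0.1881]
eef_rot: [0.653, -0.271, 0.272, -0.653]
contact_force: [-0.6, -0.5, -4.5]
opening: 0.176
clock 12.40 q7 -0.49 pos [ 0.4642 -0.3695  0.1881] jaw yaw -0.788 SHIFT [-180.2   -2.1  197.4] SPIN [-26.2 153.8] yzvec [ 0.001 -0.001 -1.   ]
```

View pics/k_wrist.png

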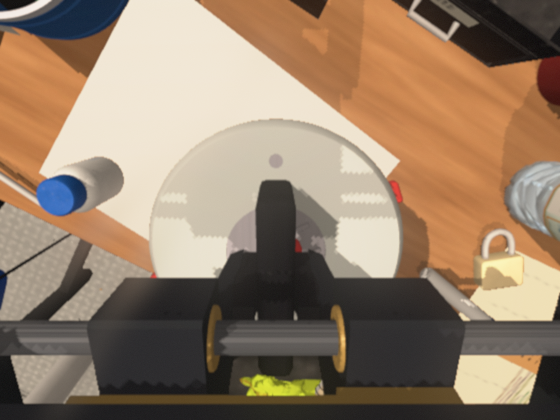

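View pics/k_side.png

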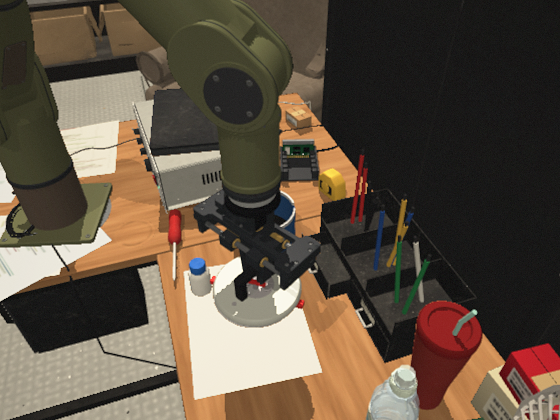

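The pair is lifted together: the wrist force is -4.5 N, which matches both lids' weight, and the red ears show at (396,192) and (154,277) in the wrist image. Next is measuring the lid's place in the hand.

```bash
cat > lid.py <<'E'
from h import *
import sys
def lidfit(zlid_off=-.029, ear_off=-.051, show=None):
    d=r.snapshot("wrist"); c=cam(d); f=d["frame"]; p,R,s=tool()
    # rim gradient fit
    g=cv2.GaussianBlur(cv2.cvtColor(f,cv2.COLOR_RGB2GRAY).astype(np.float32),(0,0),1.2)
    G=np.hypot(cv2.Sobel(g,cv2.CV_32F,1,0),cv2.Sobel(g,cv2.CV_32F,0,1)); G=np.minimum(G,80)
    from scipy.ndimage import map_coordinates
    th=np.linspace(0,2*np.pi,360)
    def cost(q):
        X=np.c_[q[0]+.07*np.cos(th),q[1]+.07*np.sin(th),np.full(360,p[2]+zlid_off)]; uv=proj(c,X); m=uv[:,1]<272
        return -map_coordinates(G,[uv[m,1],uv[m,0]],order=1).mean()
    best=None
    xs=np.arange(-.008,.0081,.001)
    sc=[(cost([p[0]+a,p[1]+b]),a,b) for a in xs for b in xs]; sc.sort()
    from scipy.optimize import minimize
    q=minimize(cost,[p[0]+sc[0][1],p[1]+sc[0][2]],method="Nelder-Mead",options=dict(initial_simplex=[[p[0]+sc[0][1]+i,p[1]+sc[0][2]+j] for i,j in((0,0),(.001,0),(0,.001))])).x
    o=R.T@(np.array([q[0],q[1],p[2]])-p); print("lid centre",q.round(4),"in tool x,z mm",(o[[0,2]]*1000).round(1),"cost",cost(q))
    h=cv2.cvtColor(f,cv2.COLOR_RGB2HSV); m=cv2.inRange(h,(0,150,80),(6,255,255))|cv2.inRange(h,(173,150,80),(180,255,255))
    k,l,st,cc=cv2.connectedComponentsWithStats(m)
    for i in range(1,k):
        if st[i,4]>5:
            W=back(c,cc[i],p[2]+ear_off); v=W[:2]-q
            print("red",st[i],cc[i].round(1),"rad %.4f yaw %.3f"%(np.hypot(*v),np.arctan2(v[1],v[0])))
    if show:
        v=f.copy(); X=np.c_[q[0]+.07*np.cos(th),q[1]+.07*np.sin(th),np.full(360,p[2]+zlid_off)]
        for u in proj(c,X): cv2.circle(v,(int(round(u[0])),int(round(u[1]))),0,(255,0,255),-1)
        save(show,v)
    return q,c,f
if __name__=="__main__":
    lidfit(show=sys.argv[1])
    plan([.477,-.1025,.19],-.33)
E
python3 lid.py l1.png
```

```text
lid centre [ 0.4625 -0.3693] in tool x,z mm [-0.3 -0.9] cost -51.608067
red [543  57  17  31 448] [551.7  72.3] rad 0.1707 yaw -0.215
red [389 181  14  22 137] [396.4 190.6] rad 0.0750 yaw -0.394
red [295 240   6  12  52] [297.4 246.7] rad 0.0142 yaw -1.264
red [152 274   4   4  12] [153.5 275.8] rad 0.0819 yaw 2.684
clock 12.60 q7 -0.49 pos [ 0.4633 -0.3689  0.1862] jaw yaw -0.787 SHIFT [-179.1   -3.4  197.6] SPIN [-26.2 153.8] yzvec [-0.003  0.002 -1.   ]
```

View pics/l1.png

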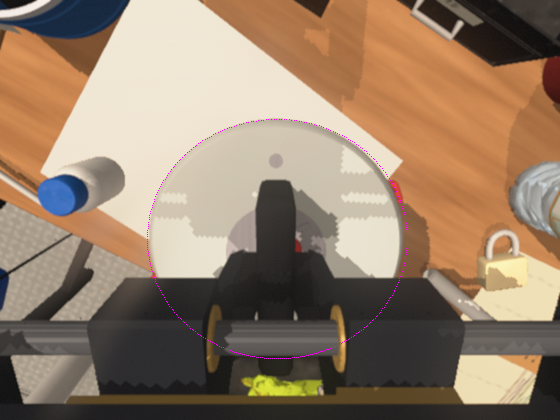

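```bash
python3 -m inch '-10 0 11 -1; -30 0 33 -4; -55 0 60 -8; -80 0 88 -12; -105 0 116 -16; -130 0 143 -20; -152 0 168 -23; -169 0 187 -25; -177 0 195 -26; -179 0 197.5 -26'; python3 -m inch '0 0 0 0;0 0 0 0;0 0 0 0'; python3 lid.py l2.png
python3 - <<'E'
from h import *
for n in("side","top"):
  d=r.snapshot(n); save(f"m_{n}.png",d["frame"])
E
```

```text
clock: 13.6
tool_pos: [0.4777, -0.1014, 0.1876]
eef_rot: [-0.697, 0.117, -0.116, 0.698]
contact_force: [0.6, -0.0, -3.9]
opening: 0.175
clock: 13.9
tool_pos: [0.4778, -0.1048, 0.1876]
eef_rot: [0.697, -0.119, 0.118, -0.697]
contact_force: [-0.6, 0.0, -3.0]
opening: 0.173
lid centre [ 0.4763 -0.1053] in tool x,z mm [-1.2 -1.2] cost -54.342316
red [552 169   8   6  28] [556.5 172.4] rad 0.1657 yaw -0.094
red [  34  178   78   94 3026] [ 73.5 223.4] rad 0.1203 yaw 2.730
red [390 181  14  23 161] [396.9 191.3] rad 0.0767 yaw 0.048
red [296 241   6  11  48] [297.9 246.8] rad 0.0156 yaw -0.747
red [150 272   6   6  25] [152.5 275.2] rad 0.0807 yaw 3.127
clock 13.95 q7 -0.65 pos [ 0.4779 -0.1046  0.1876] jaw yaw -0.336 SHIFT [-1.5 -2.4  1.6] SPIN [ -0.4 179.6] yzvec [-0.    -0.001 -1.   ]
```

View pics/l2.png

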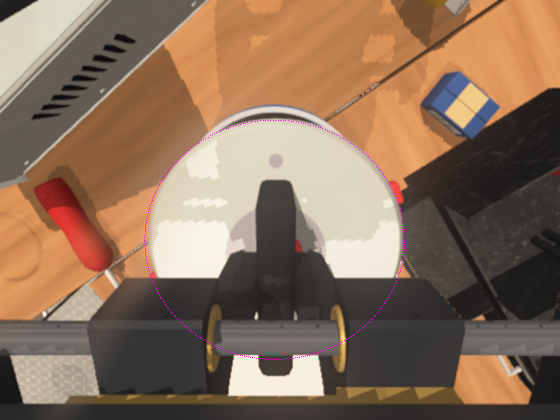

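View pics/m_side.png

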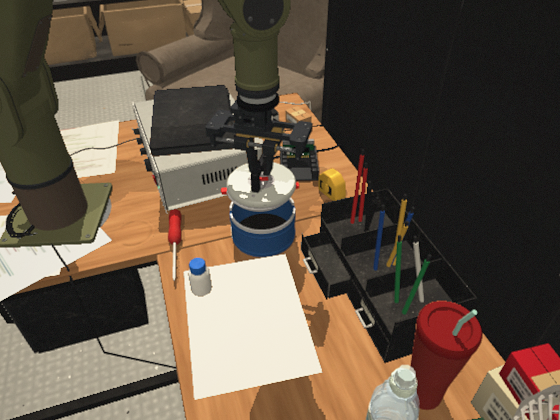

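```bash
python3 -m inch '-1 10 1 -0.5; -1 22 2 -0.5; -1 32 2 -0.5; -1 36 2 -0.5; -1 36 2 -0.5; -1 36 2 -0.5'; python3 - <<'E'
from h import *
from lid import lidfit
P=[]
for i in range(8):
  d=r.snapshot(["side","top"][i%2]); p,R,s=tool(); P.append(np.r_[p,np.arctan2(R[1,0],R[0,0])])
  if i<2: save(f"n_{['side','top'][i%2]}.png",cv2.resize(d["frame"][130:270,200:340] if i%2==0 else d["frame"][180:300,220:340],None,fx=4,fy=4,interpolation=2))
print(np.mean(P,0).round(4),np.std(P,0).round(4))
for i in range(3): lidfit()
# side camera ears
d=r.snapshot("side");f=d["frame"];h=cv2.cvtColor(f,cv2.COLOR_RGB2HSV); m=cv2.inRange(h,(0,150,80),(6,255,255))|cv2.inRange(h,(173,150,80),(180,255,255))
m[:,:205]=0;m[:,320:]=0;m[250:]=0;m[:150]=0
k,l,st,cc=cv2.connectedComponentsWithStats(m)
for i in range(1,k): print(st[i],cc[i].round(1),back(cam(d),cc[i],np.mean(P,0)[2]-.051).round(4))
E
```

```text
clock: 14.65
tool_pos: [0.4779, -0.101, 0.1517]
eef_rot: [-0.698, 0.114, -0.114, 0.698]
contact_force: [-0.2, 0.1, -4.2]
opening: 0.174
[ 0.478  -0.1011  0.152  -0.3252] [0.0001 0.     0.0001 0.    ]
lid centre [ 0.4797 -0.1001] in tool x,z mm [1.5 1.5] cost -53.270187
red [390 182  13  22 146] [396.7 191.6] rad 0.0732 yaw 0.040
red [   6  188   90  105 3963] [ 51.5 239.1] rad 0.1379 yaw 2.841
red [295 241   7  11  49] [297.8 246.9] rad 0.0145 yaw -0.969
red [150 273   6   5  20] [152.6 275.6] rad 0.0841 yaw -3.124
lid centre [ 0.4797 -0.1001] in tool x,z mm [1.5 1.5] cost -53.251236
red [390 182  13  22 145] [396.7 191.6] rad 0.0731 yaw 0.040
red [   6  188   89  105 3951] [ 51.5 239.1] rad 0.1379 yaw 2.841
red [295 241   7  11  50] [297.7 246.9] rad 0.0144 yaw -0.972
red [150 273   6   5  20] [152.6 275.6] rad 0.0841 yaw -3.124
lid centre [ 0.4797 -0.1001] in tool x,z mm [1.5 1.5] cost -53.175663
red [390 182  13  22 146] [396.7 191.6] rad 0.0731 yaw 0.040
red [   6  188   90  105 3956] [ 51.5 239. ] rad 0.1379 yaw 2.841
red [295 241   7  11  50] [297.7 246.9] rad 0.0144 yaw -0.972
red [150 273   6   5  20] [152.6 275.6] rad 0.0841 yaw -3.124
[260 190   8   3  24] [263.5 191. ] [ 0.4809 -0.0725  0.101 ]
[296 194   3   6  12] [296.6 196.8] [ 0.55   -0.0966  0.101 ]
[222 200   7   7  37] [224.8 202.8] [ 0.399  -0.1055  0.101 ]
```

View pics/n_side.png

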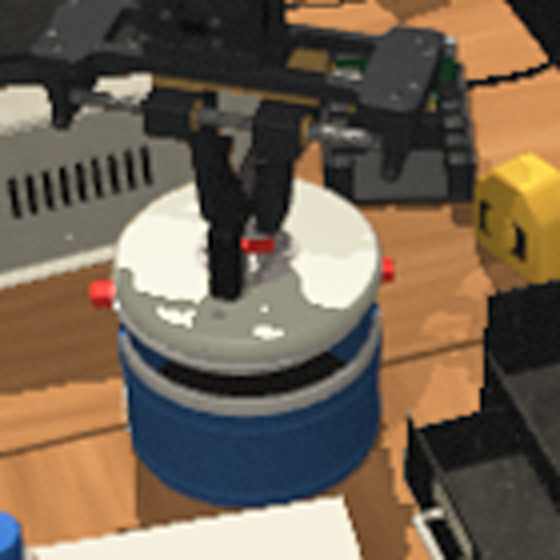

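View pics/n_top.png

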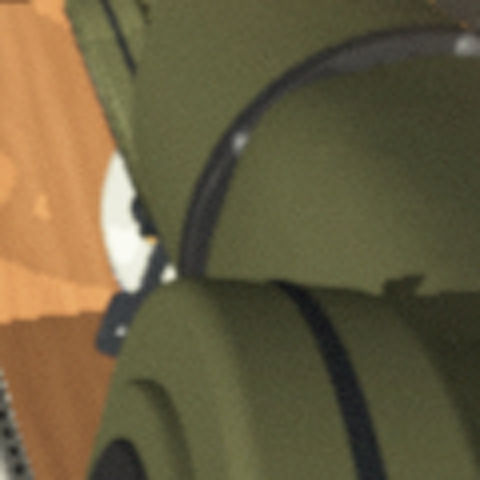

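The side crop shows the lids level over the tin. The ears are at (102,293) and (388,268), and their yaw of 0.059 agrees with the notches at 0.06. I'm lowering the pair gently.

```bash
python3 -m inch '0.5 6 -1.4 0; 0.5 12 -1.4 0; 0.5 17 -1.4 0; 0.5 21 -1.4 0; 0.5 24 -1.4 0; 0.5 24 -1.4 0'; python3 -m inch '0 2 0 0; 0 4 0 0; 0 4 0 0'; python3 - <<'E'
from h import *
p,R,s=tool(); print(p.round(4),s["contact_force"],s["moment"])
d=r.snapshot("side"); save(f"o_side.png",cv2.resize(d["frame"][130:270,200:340],None,fx=4,fy=4,interpolation=2))
E
```

```text
clock: 15.85
tool_pos: [0.4798, -0.1009, 0.1283]
eef_rot: [-0.697, 0.113, -0.115, 0.699]
contact_force: [1.1, 4.1, 6.4]
opening: 0.175
clock: 16.15
tool_pos: [0.4792, -0.1018, 0.1243]
eef_rot: [-0.697, 0.113, -0.115, 0.698]
contact_force: [1.4, 1.0, 3.0]
opening: 0.177
[ 0.4792 -0.1018  0.1243] [1.37015914 1.02542179 2.98863569] [ 0.52250146 -0.58946543  0.01698923]
```

View pics/o_side.png

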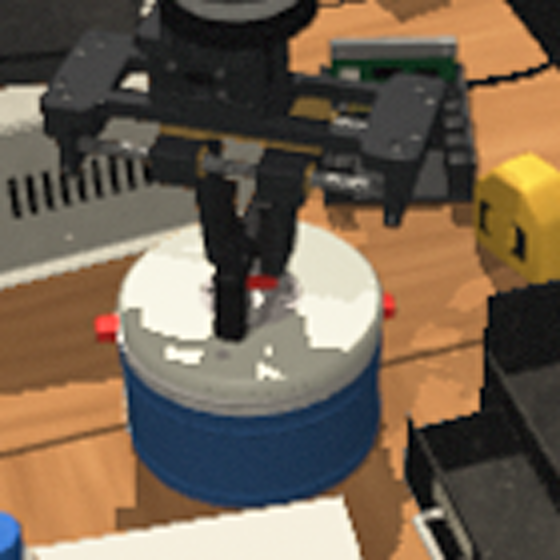

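```bash
python3 -m inch '0 1 0 0; 0 2 0 0; 0 2 0 0; 0 2 0 0'; python3 - <<'E'
from h import *
p,R,s=tool(); print(p.round(4),s["contact_force"],s["moment"])
d=r.snapshot("side"); f=d["frame"]; save(f"p_side.png",cv2.resize(f[170:250,215:310],None,fx=7,fy=7,interpolation=2))
h=cv2.cvtColor(f,cv2.COLOR_RGB2HSV); m=cv2.inRange(h,(0,150,80),(6,255,255))|cv2.inRange(h,(173,150,80),(180,255,255))
m[:,:205]=0;m[:,320:]=0;m[250:]=0;m[:150]=0
k,l,st,cc=cv2.connectedComponentsWithStats(m)
for i in range(1,k): print(st[i],cc[i].round(1),back(cam(d),cc[i],.077).round(4),back(cam(d),cc[i],.077+.011).round(4))
E
```

```text
clock: 16.6
tool_pos: [0.4788, -0.1021, 0.1237]
eef_rot: [-0.698, 0.113, -0.116, 0.698]
contact_force: [-1.9, 1.7, 22.3]
opening: 0.173
[ 0.4788 -0.1021  0.1237] [-1.94886916  1.74673792 22.30618746] [0.59650005 0.22120195 0.01252492]
[261 199   8   3  21] [264.7 200.1] [ 0.4826 -0.0747  0.077 ] [ 0.4824 -0.0875  0.088 ]
[296 203   3   7  15] [296.7 206. ] [ 0.5505 -0.099   0.077 ] [ 0.5492 -0.1114  0.088 ]
[224 209   5   7  34] [225.9 212. ] [ 0.3993 -0.1077  0.077 ] [ 0.4006 -0.12    0.088 ]
```

View pics/p_side.png

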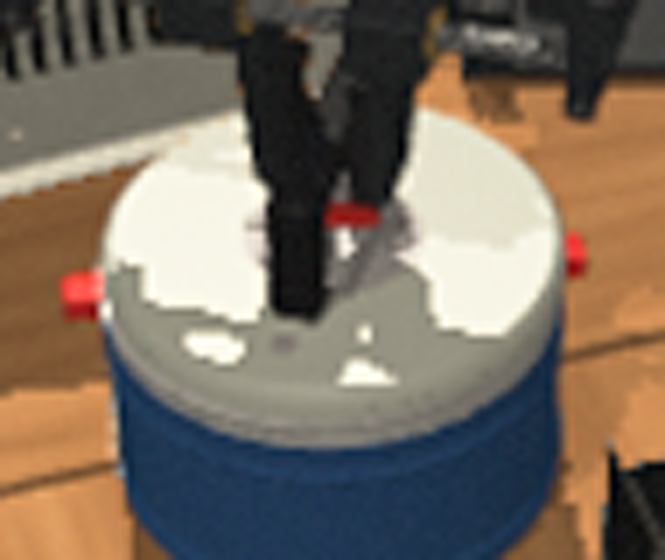

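The lid is seated. There is a 22 N stop at TCP z 0.1237, where 0.124 was expected when home. Ears are level at (226,212) and (297,206) in side, with their midpoint over the tin centre. I'm easing the push and turning clockwise.

```bash
python3 -m inch '0 -1.2 0 0; 0 -1.2 0 4; 0 -1.2 0 9; 0 -1.2 0 14; 0 -1.2 0 19; 0 -1.2 0 24; 0 -1.2 0 28; 0 -1.2 0 32; 0 -1.2 0 34; 0 -1.2 0 34'; python3 - <<'E'
from h import *
p,R,s=tool(); print(p.round(4),s["contact_force"].round(1),s["moment"].round(2),np.arctan2(R[1,0],R[0,0]),s["q"].round(2))
d=r.snapshot("side"); f=d["frame"]; save(f"q_side.png",cv2.resize(f[170:250,215:310],None,fx=7,fy=7,interpolation=2))
E
```

```text
clock: 17.65
tool_pos: [0.4787, -0.1029, 0.1238]
eef_rot: [-0.634, 0.312, -0.314, 0.634]
contact_force: [0.1, 0.7, 9.6]
opening: 0.177
[ 0.4787 -0.1029  0.1238] [0.1 0.7 9.6] [ 0.1  -0.35  0.23] -0.9184512243893217 [ 0.21  0.73 -0.14  2.08  0.28  0.35 -1.09]
```

View pics/q_side.png

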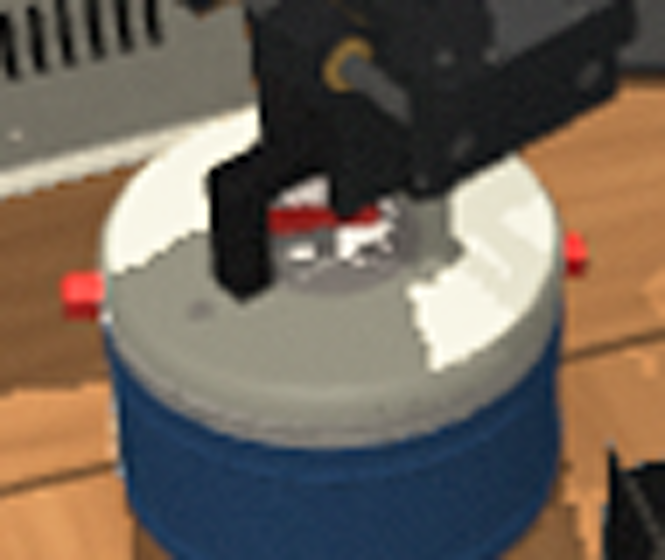

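The handle turned to about mid-way and the ears stayed at (82,295) and (575,253) in the crop. Next is the rest of the turn.

```bash
python3 -m inch '0 0 0 4; 0 0 0 9; 0 0 0 14; 0 0 0 19; 0 0 0 24; 0 0 0 28; 0 0 0 32; 0 0 0 34; 0 0 0 34; 0 0 0 34'; python3 - <<'E'
from h import *
p,R,s=tool(); print(p.round(4),s["contact_force"].round(1),s["moment"].round(2),np.arctan2(R[1,0],R[0,0]),s["q"].round(2))
d=r.snapshot("side"); f=d["frame"]; save(f"r_side.png",cv2.resize(f[170:250,215:310],None,fx=7,fy=7,interpolation=2))
h=cv2.cvtColor(f,cv2.COLOR_RGB2HSV); m=cv2.inRange(h,(0,150,80),(6,255,255))|cv2.inRange(h,(173,150,80),(180,255,255))
m[:,:205]=0;m[:,320:]=0;m[250:]=0;m[:150]=0
k,l,st,cc=cv2.connectedComponentsWithStats(m)
for i in range(1,k): print(st[i],cc[i].round(1))
d=r.snapshot("wrist"); save("r_wrist.png",d["frame"])
E
```

```text
clock: 18.7
tool_pos: [0.4787, -0.103, 0.1237]
eef_rot: [-0.514, 0.484, -0.486, 0.515]
contact_force: [0.1, 0.8, 8.7]
opening: 0.172
[ 0.4787 -0.103   0.1237] [0.1 0.8 8.7] [-0.02 -0.3   0.21] -1.5113298477023405 [ 0.13  0.73 -0.01  2.08  0.03  0.33 -1.43]
[253 199  16   4  33] [258.4 200.9]
[296 203   3   6  15] [296.8 205.6]
[224 209   5   7  34] [225.9 212. ]
```

View pics/r_side.png

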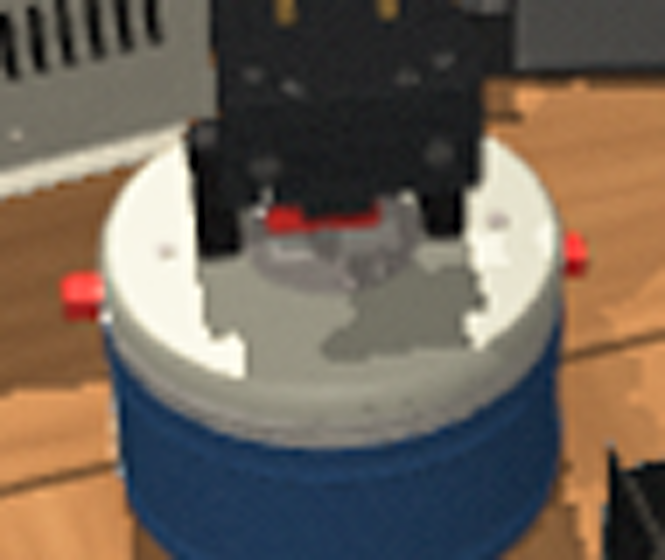

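View pics/r_wrist.png

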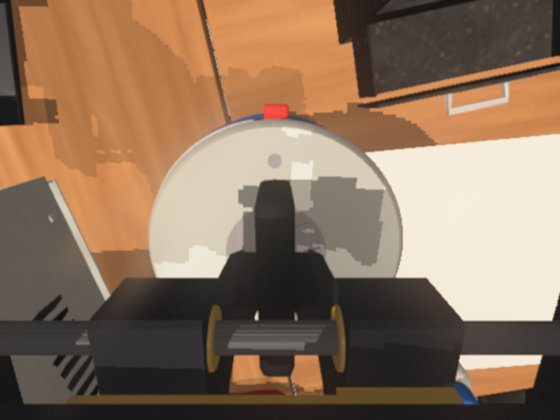

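The far ear at (276,110) lines up with the handle at column 276, so handle and T-bar are in line. I'm lifting slowly and checking the force and the ears.

```bash
python3 -m inch '0 -1 0 0; 0 -2 0 0; 0 -4 0 0; 0 -6 0 0; 0 -8 0 0; 0 -10 0 0; 0 -12 0 0; 0 -12 0 0'; python3 - <<'E'
from h import *
p,R,s=tool(); print(p.round(4),s["contact_force"].round(1),s["moment"].round(2))
d=r.snapshot("side"); f=d["frame"]; save(f"s_side.png",cv2.resize(f[170:250,215:310],None,fx=7,fy=7,interpolation=2))
h=cv2.cvtColor(f,cv2.COLOR_RGB2HSV); m=cv2.inRange(h,(0,150,80),(6,255,255))|cv2.inRange(h,(173,150,80),(180,255,255))
m[:,:205]=0;m[:,320:]=0;m[250:]=0;m[:150]=0
k,l,st,cc=cv2.connectedComponentsWithStats(m)
for i in range(1,k): print(st[i],cc[i].round(1))
E
```

```text
clock: 19.6
tool_pos: [0.4778, -0.1025, 0.1351]
eef_rot: [-0.514, 0.485, -0.485, 0.515]
contact_force: [0.1, 0.3, -2.5]
opening: 0.176
[ 0.4778 -0.1025  0.1351] [ 0.1  0.3 -2.5] [ 0.01  0.03 -0.03]
[253 199  16   3  38] [261.  200.2]
[294 203   5   6  25] [295.9 205.6]
[224 209   5   7  35] [226. 212.]
```

View pics/s_side.png

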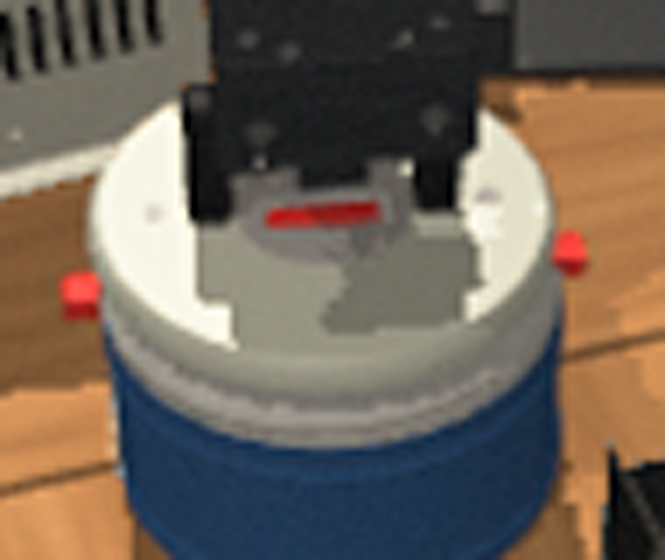

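The force is -2.5 N, which is the outer lid alone, and the ears haven't moved. I'm lifting on to about 9 cm.

```bash
python3 -m inch '0 -5 0 0; 0 -13 0 0; 0 -23 0 0; 0 -35 0 0; 0 -48 0 0; 0 -60 0 0; 0 -70 0 0; 0 -77 0 0; 0 -80 0 0; 0 -80 0 0'; python3 -m inch '0 0 0 0;0 0 0 0;0 0 0 0;0 0 0 0;0 0 0 0'; python3 - <<'E'
from h import *
p,R,s=tool(); print(p.round(4),s["contact_force"].round(1),np.abs(s["qd"]).max())
d=r.snapshot("side"); f=d["frame"]; save(f"t_side.png",cv2.resize(f[120:260,190:330],None,fx=4,fy=4,interpolation=2))
h=cv2.cvtColor(f,cv2.COLOR_RGB2HSV); m=cv2.inRange(h,(0,150,80),(6,255,255))|cv2.inRange(h,(173,150,80),(180,255,255))
m[:,:205]=0;m[:,320:]=0;m[250:]=0;m[:150]=0
k,l,st,cc=cv2.connectedComponentsWithStats(m)
for i in range(1,k): print(st[i],cc[i].round(1))
d=r.snapshot("top"); save("t_top.png",d["frame"])
E
```

```text
clock: 20.65
tool_pos: [0.4779, -0.1025, 0.2152]
eef_rot: [-0.514, 0.485, -0.485, 0.515]
contact_force: [0.2, -0.4, -1.8]
opening: 0.172
clock: 21.15
tool_pos: [0.4777, -0.1025, 0.2148]
eef_rot: [0.515, -0.485, 0.485, -0.514]
contact_force: [-0.8, -0.4, -1.9]
opening: 0.174
[ 0.4777 -0.1025  0.2148] [-0.8 -0.4 -1.9] 0.0027154096427370452
[254 199  14   4  39] [260.6 200.5]
[294 203   5   6  25] [295.9 205.4]
[224 209   6   7  36] [226.1 211.9]
[231 210   1   1   1] [231. 210.]
```

View pics/t_side.png

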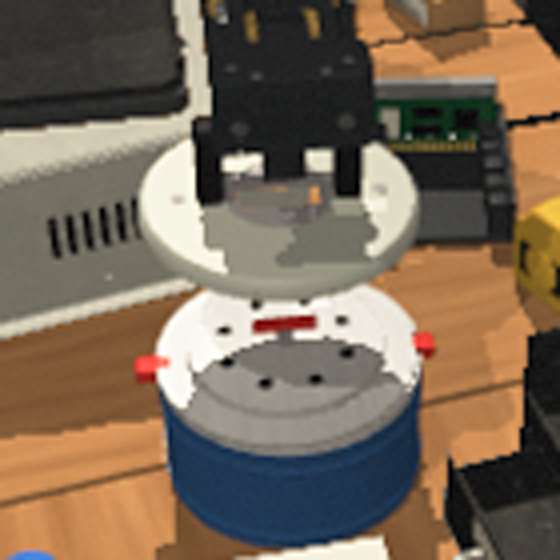

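View pics/t_top.png

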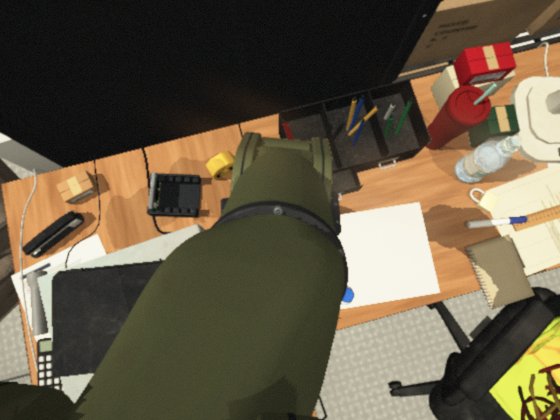

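The side crop shows the outer lid level and well clear. The inner lid is flat on the rim, with its ears at (150,368) and (425,345) and not moved. Handing in.

```bash
python3 -c "
from plant import r
print(r.finish_job())"
```

```text
the job is handed in; nothing more can be done
None
```

I carried out the whole job and handed it in after about 21 s of the 64 s. No verdict came back, so what follows rests on my own checks.

- **Card:** I drew the orange-strip card straight up out of the rack and released it in the tin. It tipped over and came to rest inside, about 15 mm off the tin's axis.
- **Lid pair:** I set it on the tin with the ears in the notches. It came to a solid stop under a 22 N press, with the tool at 0.1237 m against an expected 0.124 m. The ear angle was about 0.058 rad, against about 0.06 rad for the notches.
- **Turn:** I turned the handle 68° clockwise. The handle and the ears then lined up in the wrist picture.
- **Outer lid:** I lifted it alone, about 91 mm. The wrist force was -1.9 to -2.5 N, which is the outer lid's weight only. The ears moved less than 1 px in the side picture through the lift, so the inner lid stayed home. The outer lid looks level and still, with its underside near 0.174 m.

The calibrated pictures and the tool readings disagreed by 1–2 mm in places, which is within the tolerances. The last pictures show the other card and the tape measure in place. The bottle and the fuse packet were last seen whole at about 14 s; afterwards the arm partly hid the bottle and fully hid the fuse packet. No move after that went near them.

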